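# Set out two sheet blanks over the ends of a bench step

### The arm

A 7-joint arm with a two-finger parallel gripper is mounted at the origin on a cart in front of the work surface, level with it; the furniture and walls round the work are solid. World frame = base frame: x ahead of the robot, y to its left, z up, the work surface at z = 0. Lengths are in m, angles in rad, forces in N, time in s.
With the tool pointing down it reaches from about 0.4 to 0.9 m from the base axis. Payload 5.5 kg.
Tool frame: the origin (TCP) lies on the mounting face of the last link; the fingertips stand 178 mm ahead of it and the grasp point (between the pads) lies 159 mm ahead of it (nose_length is the distance from the TCP to the fingertips, in m); z points along the fingers, y is the line along which they close (so a half turn about z gives the same grasp; the last joint's range is limited). The gripper opens to 92 mm and grips with 3 to 60 N. Pads are 19 mm wide; open, the fingers measure 130 mm over their backs; the gripper's body (75 mm by 190 mm) begins 47 mm behind the grasp point.
Start: joints at [1.569, 0.501, -0.427, 1.55, 0.221, 1.138, -0.21], TCP at [0.17, -0.627, 0.405] pointing down, gripper open.
Joint ranges: [-2.88, 2.88], [-0.31, 2.03], [-1.54, 1.56], [0.2, 2.42], [-1.41, 4.55], [0.19, 2.02], [-2.57, 2.57]. Speed limits (rad/s): [2.57, 2.57, 3.14, 3.14, 3.14, 3.14, 3.14].

### API

Orientations are given as [roll, pitch, yaw] about the fixed x, y, z axes, in that order (R = Rz(yaw) Ry(pitch) Rx(roll)).
In Python, from workcell import read_state, capture, calibration, hand_in, nose_length gives the robot as it stands.
- The arm moves only by the tool apply_moves, never from a script. Its arguments are lists of equal length, an entry for each row: "offset": the shift along the tool's x, y, z scaled (see below), a list of three; "twist": the turn, a rotation vector about the tool's x, y, z scaled (see below), a list of three; "grip": the gripper's target within -1 to 1 (shut at 1, half-way at 0, fully open at -1). A call has 1 to 10 rows; each row is the pose to reach, as a shift and turn from the pose commanded when the call began, along the tool's axes at that moment; what a row does not reach only later rows make up. The controller multiplies each number of a shift by 8 cm and each number of a turn by pi/4 rad. A row lasts 1/8 s, in which the tool goes at most 62.5 mm and 10.7 degrees, less where a joint would pass 70% of its speed; a pose out of reach is approached as far as the arm can. A call with a number of a shift or a turn outside -1 to 1 is refused whole. A call with a gripper value outside its range is refused whole. The fingers move at their own pace and stop on an object; "grip_force" is the grip in N (left out, the last holds). Time passes only in rows, so rows that repeat a pose let the fingers close. It gives the time, the measured TCP pose, the force, the opening and the grip force at its end, in the units of the state.
- read_state(): the state, without advancing time (a new reading comes with each control period).
- capture(name): name is "scene" or "top"; returns the picture (400x640x3 uint8, red, green, blue); there is no depth.
- calibration(name): a dict with "fx", "fy", "cx", "cy" (pixels), "eye" and "orientation" of the camera in the world. Camera axes: x right, y up, looking along -z (the intrinsics and any distortion apply to the point x, -y, -z); pixel columns grow to the right and rows downward; lengths in m; the calibration is good to about 2 mm. A picture is of the moment at which its call begins. calibration takes no time and is no camera call.
- hand_in(): hands the job in; it is judged then, once.
The state is a dict: "time_s": time; "q": joint angles; "qd": joint speeds; "joint_efforts": joint torques, N m; "position": TCP position; "eef_rot": TCP orientation; "wrist_force": force on the tool from outside, world axes, zero at the start; "torque": the same for the moment, N m; "opening": finger opening in m; "grip_force": force on a finger pad.
Only numpy, scipy, OpenCV 4.12 (cv2) and the standard library are available. Lean on these libraries where they do the work, as an engineer would, in place of code of your own. Each camera call takes 0.05 s, during which the arm holds its last target. There are 200 camera calls.

### The job

The brass and the aluminium sheet blank on the wooden bench step are to have their end edges deburred. With the fingertips, push each blank along the step, away from the other, until about a third of its own length sticks out over the step's end next to it, lying flat and lined up with the step. Only slide them, never pick them up or tip them, and leave everything else where it is.

Things in the scene. Friction and masses are not known exactly. Their poses are not given: they have to be found in the camera images.
- step: dark brown wooden bench step fixed to the bench, its flat top 150 mm (its x) by 400 mm (its y) and 60 mm above the bench. Origin: centre of its footprint, at bench height. Its y axis runs along its length, its two ends are at y = +200 and -200 mm in its frame; z up.
- brass_blank: yellow brass sheet blank lying flat on the step near one end (either one): 95 mm wide (its x), 100 mm long (its y, roughly along the step), 6 mm thick, about 0.5 kg, loose. Origin: centre of its underside. A clear gap of about 10 cm on the step separates it from the aluminium blank.
- aluminium_blank: grey aluminium sheet blank lying flat on the step near the other end: 95 mm wide (its x), 140 mm long (its y, roughly along the step), 6 mm thick, about 0.2 kg, loose. Origin: centre of its underside.
- tape_measure: teal tape measure, 32 x 79 x 62 mm, standing on its foot, loose, in front of the step; not part of the job. Origin: centre of its underside.
- screwdriver_1: red-handled screwdriver lying down, 202 mm long, 28 mm high, loose, behind the step; not part of the job. Origin: centre of its underside.
- pack_3: clear fastener pack with purple card, 64 x 78 x 26 mm, loose, in front of the step; not part of the job. Origin: centre of its underside.
- red_carton: small red carton, 46 x 53 x 56 mm, loose, beyond the step's right end; not part of the job. Origin: centre of its underside.
- pipe_cap: white round pipe cap, 68 mm across, 38 mm high, loose, beyond the step's left end; not part of the job. Origin: centre of its underside.
Not all that is in view belongs to the job. Of the things shaped like the aluminium_blank, the grey one is meant.

How it is judged:
At the end, for the whole second after the job is handed in: The brass blank overhangs its end of the step by 21 to 45 mm and the aluminium blank overhangs the other end by 31 to 62 mm; both lie flat on the step's top, within 0.17 rad of its length, centred across it within 26 mm, and at rest ((y of brass_blank in the frame of step between 0.171 and 0.195 m or y of brass_blank in the frame of step between -0.195 and -0.171 m) and x of brass_blank in the frame of step between -0.026 and 0.026 m and angle between the y axis of each of brass_blank, aluminium_blank and the y axis of step, either way round below 0.17 rad and angle between each of brass_blank, aluminium_blank's own z axis and vertical below 0.05 rad and z of brass_blank in the frame of step between 0.056 and 0.064 m and linear speed of each of brass_blank, aluminium_blank below 0.01 m/s and (y of aluminium_blank in the frame of step between 0.161 and 0.192 m or y of aluminium_blank in the frame of step between -0.192 and -0.161 m) and x of aluminium_blank in the frame of step between -0.026 and 0.026 m and z of aluminium_blank in the frame of step between 0.056 and 0.064 m); the robot touches nothing.
It fails at once if the brass blank is lifted more than 10 mm or tipped more than about 10 degrees (z of brass_blank in the frame of step above 0.07 m or angle between brass_blank's own z axis and vertical above 0.18 rad).
It fails at once if the aluminium blank is lifted more than 10 mm or tipped more than about 10 degrees (z of aluminium_blank in the frame of step above 0.07 m or angle between aluminium_blank's own z axis and vertical above 0.18 rad).
It fails at once if the tape measure, screwdriver, fastener pack, red carton or pipe cap is shifted more than 20 mm (distance of any of tape_measure, screwdriver_1, pack_3, red_carton, pipe_cap from where it was at the start of the episode above 0.02 m).
It also fails if it takes over 43 s, if anything falls off the work surface, if the arm or the gripper's body presses on something with over 40 N, if the wrist force passes 120 N, or if a joint passes its speed limit or range.

## Working session

There is one attempt and no reset: what is moved stays moved. The work goes in short steps, Python scripts to look and compute and a tool call to move; the robot and the scene stay as the last step left them, time stands still between calls to the robot, and variables do not carry over. Pictures are saved under pics/ and viewed, at most 10 in all, crops included, and the job is handed in when it is done.

Besides the shell and the picture viewer there is one more tool, called by a JSON object that holds its "method" and its "body", one argument or row to a line. apply_moves: Moves the arm, as the interface text tells. Its arguments: {"type":"object","properties":{"offset":{"type":"array","items":{"type":"array","items":{"type":"number"}}},"twist":{"type":"array","items":{"type":"array","items":{"type":"number"}}},"grip":{"type":"array","items":{"type":"number"}},"grip_force":{"type":"number"}},"required":["offset","twist","grip"]}

```bash
mkdir -p pics
python3 - <<'E'
from workcell import *
import cv2
for n in("scene","top"):
    cv2.imwrite(f"pics/{n}0.png",capture(n)[:,:,::-1]); print(n,calibration(n))
s=read_state(); print(s["position"],s["eef_rot"],s["time_s"],nose_length() if callable(nose_length) else nose_length)
E
```

```text
scene {'fx': 477.41423235328574, 'fy': 477.41423235328574, 'cx': 319.6409609108598, 'cy': 199.98282306191425, 'eye': array([-0.88066609, -0.44938837,  0.83556477]), 'orientation': array([ 1.11611276, -0.00762192, -1.12551573])}
top {'fx': 517.3545433992609, 'fy': 517.3545433992609, 'cx': 321.2976111476619, 'cy': 194.56035938394263, 'eye': array([-0.32380744,  0.34669305,  1.55638171]), 'orientation': array([ 0.54847815, -0.01144481, -1.69350159])}
[ 0.16999559 -0.62705808  0.40380048] [-3.13989497e+00 -9.36725780e-05  2.64835293e-01] 0.1 0.178
```

View pics/top0.png

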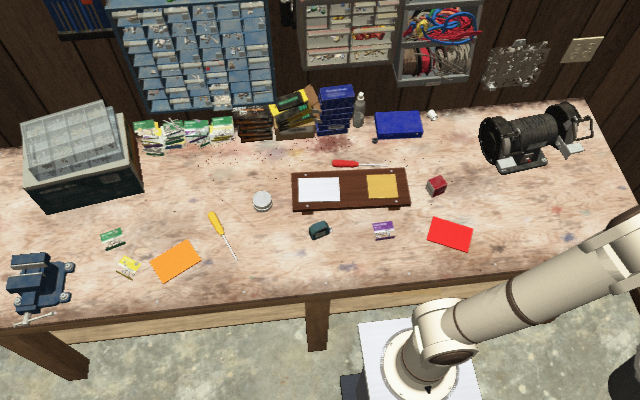

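View pics/scene0.png

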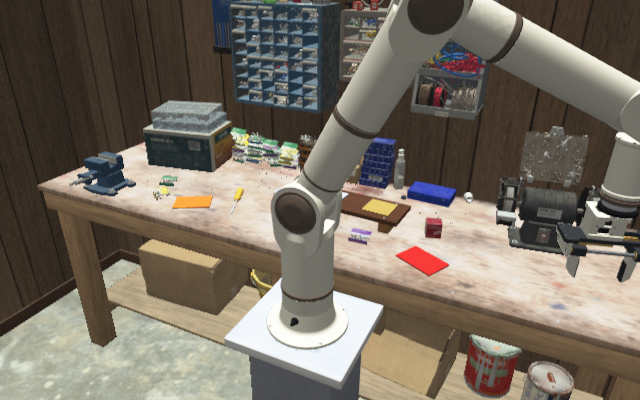

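The top view shows the step at (350,189). The grey-white blank on its left end at (319,189) is the aluminium, and the yellow one at (382,186) is the brass. Other sheets that could be mistaken for a blank are the orange one at (175,261) and the red one at (450,234), both lying on the bench. I'll measure next and check with one crop.

```bash
cat > h.py <<'E'
from workcell import *
import cv2, numpy as np
from scipy.spatial.transform import Rotation as R
def ray(n,px,z):
    c=calibration(n); px=np.atleast_2d(px).astype(float)
    d=np.c_[(px[:,0]-c["cx"])/c["fx"],-(px[:,1]-c["cy"])/c["fy"],-np.ones(len(px))]
    d=R.from_euler("xyz",c["orientation"]).apply(d); e=np.array(c["eye"])
    return e+d*((z-e[2])/d[:,2])[:,None]
def rect(n,m,z):
    "largest blob -> (centre, size long/short, yaw of long side) on plane z"
    k,l,s,_=cv2.connectedComponentsWithStats(m.astype(np.uint8)); i=1+s[1:,4].argmax()
    c=max(cv2.findContours((l==i).astype(np.uint8),0,1)[0],key=cv2.contourArea)[:,0]
    p=ray(n,c,z)[:,:2]; (ctr,sz,a)=cv2.minAreaRect((p*1000).astype(np.float32))
    if sz[0]<sz[1]: a+=90; sz=sz[::-1]
    return np.round(ctr,1),np.round(sz,1),(a if a<135 else a-180),c
def masks(im):
    h=cv2.cvtColor(im,cv2.COLOR_RGB2HSV).astype(int); H,S,V=h[...,0],h[...,1],h[...,2]
    box=np.zeros(im.shape[:2],bool); box[155:220,265:430]=1
    br=box&(H>17)&(H<30)&(S>120)&(V>130)
    al=box&(S<30)&(V>160)
    return br,al,box,V
E
python3 - <<'E'
from h import *
im=capture("top"); br,al,box,V=masks(im)
print("brass",rect("top",br,.066)[:3]); print("alu",rect("top",al,.066)[:3])
st=box&((V<110)|br|al); r=rect("top",st,.06); print("step",r[:3])
vis=im.copy(); cv2.drawContours(vis,[r[3]],-1,(0,255,0),1)
cv2.imwrite("pics/crop.png",cv2.resize(np.hstack([im[150:225,255:455]]),None,fx=4,fy=4)[:,:,::-1])
E
```

```text
brass (array([589.6,   9.3]), array([101.5,  95.1]), 85.72314453125)
alu (array([601.3, 224.7]), array([139.7,  93.7]), 85.41510009765625)
step (array([586.8, 118.5]), array([395.4, 166.8]), 86.85652923583984)
```

View pics/crop.png

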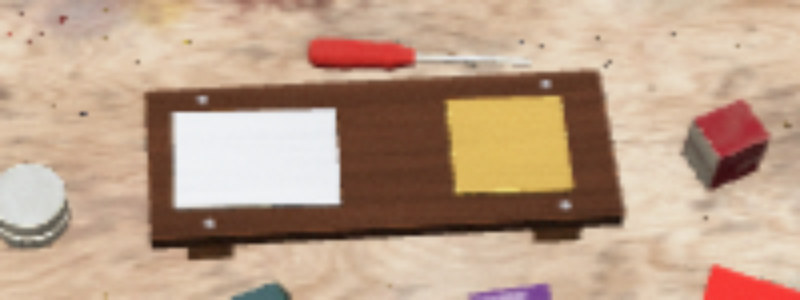

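The crop shows the grey-white blank at (256,158) and the brass at (510,145), both lying on the dark step. Its top corners are near (147,93), (598,70), (622,213) and (153,237).

Run:
```python
from h import *
f=lambda p:(np.array(p,float)+.5)/4-.5+[255,150]
p=ray("top",f([(147,93),(598,70),(622,213),(153,237)]),.06)[:,:2]*1000
print(np.round(p,0)); print("edges",[np.linalg.norm(p[i]-p[i-1]).round() for i in range(4)])
c=p.mean(0);y=(p[0]+p[3]-p[1]-p[2]);y/=np.linalg.norm(y);yaw=np.degrees(np.arctan2(y[1],y[0]));x=np.array([y[1],-y[0]])
print("step c",c,"ydir",yaw)
im=capture("top");br,al,_,_=masks(im)
for n,m in(("br",br),("al",al)):
    r=rect("top",m,.066);d=r[0]-c;print(n,"local x,y",d@x,d@y,"ang",r[2]-yaw)
print("cap,carton",ray("top",[(262,195),(437,180)],.04)[:,:2])
s=read_state();print(R.from_euler("xyz",s["eef_rot"]).as_matrix().round(3))
# scene check
im=capture("scene");h=cv2.cvtColor(im,cv2.COLOR_RGB2HSV);m=(h[...,0]>17)&(h[...,0]<30)&(h[...,1]>120)&(h[...,2]>130);b=np.zeros_like(m);b[190:235,355:410]=1
print(rect("scene",m&b,.066)[:3])
```

```text
[[681. 310.]
 [660. -85.]
 [515. -75.]
 [537. 319.]]
edges [np.float64(144.0), np.float64(396.0), np.float64(146.0), np.float64(394.0)]
step c [598.23311961 117.23373265] ydir 86.82666331961619
br local x,y -2.24562249093764 -108.22399032350347 ang -0.9020951433466564
al local x,y -2.8868175788787487 107.4712550317412 ang -1.4115632219599377
cap,carton [[ 0.61540956  0.4182049 ]
 [ 0.60622616 -0.1942296 ]]
[[ 0.965  0.262 -0.   ]
 [ 0.262 -0.965  0.001]
 [ 0.    -0.001 -1.   ]]
(array([590.4,  10.2]), array([102.7, 101.1]), -5.049522399902344)
```

{"method": "apply_moves", "body": {
  "offset": [
    [0.5,-0.48,0],
    [1,-0.96,0],
    [1,-0.96,0],
    [1,-0.96,0]
  ],
  "twist": [
    [0,0,-0.2],
    [0,0,-0.4],
    [0,0,-0.6],
    [0,0,-0.8]
  ],
  "grip": [0.1,0.1,0.1,0.1]
}}

```text
time_s: 0.75
position: [0.228, -0.5315, 0.405]
eef_rot: [3.141, 0.001, 0.9]
wrist_force: [-0.4, -0.0, -0.1]
opening: 0.0562
grip_force: 0.0
```

{"method": "apply_moves", "body": {
  "offset": [
    [0.5,-0.07,0],
    [1,-0.14,0],
    [1,-0.14,0],
    [1,-0.14,0]
  ],
  "twist": [
    [0,0,-0.2],
    [0,0,-0.4],
    [0,0,-0.6],
    [0,0,-0.792]
  ],
  "grip": [0.1,0.1,0.1,0.1]
}}

```text
time_s: 1.25
position: [0.2691, -0.4623, 0.4049]
eef_rot: [-3.141, 0.001, 1.522]
wrist_force: [-0.0, 0.1, 0.4]
opening: 0.0412
grip_force: 0.0
```

{"method": "apply_moves", "body": {
  "offset": [
    [0.5,0.3,0],
    [1,0.6,0]
  ],
  "twist": [
    [0,0,0],
    [0,0,0]
  ],
  "grip": [0.1,0.1]
}}

```text
time_s: 1.5
position: [0.3213, -0.3851, 0.4047]
eef_rot: [3.141, -0.0, 1.513]
wrist_force: [0.9, -1.2, -0.6]
opening: 0.041
grip_force: 0.0
```

{"method": "apply_moves", "body": {
  "offset": [
    [0.5,0.3,0],
    [1,0.6,0]
  ],
  "twist": [
    [0,0,0],
    [0,0,0]
  ],
  "grip": [0.1,0.1]
}}

```text
time_s: 1.75
position: [0.374, -0.3073, 0.4049]
eef_rot: [3.141, 0.001, 1.515]
wrist_force: [0.3, -0.3, 0.7]
opening: 0.0415
grip_force: 0.0
```

{"method": "apply_moves", "body": {
  "offset": [
    [0.5,0.3,0],
    [1,0.6,0],
    [1,0.6,0]
  ],
  "twist": [
    [0,0,0],
    [0,0,0],
    [0,0,0]
  ],
  "grip": [0.1,0.1,0.1]
}}

```text
time_s: 2.12
position: [0.4278, -0.2275, 0.4053]
eef_rot: [3.14, -0.001, 1.523]
wrist_force: [-0.1, 0.7, 0.3]
opening: 0.0416
grip_force: 0.0
```

{"method": "apply_moves", "body": {
  "offset": [
    [0.5,0.22,0],
    [1,0.45,0]
  ],
  "twist": [
    [0,0,0],
    [0,0,0]
  ],
  "grip": [0.1,0.1]
}}

```text
time_s: 2.38
position: [0.4661, -0.154, 0.4047]
eef_rot: [-3.141, 0.001, 1.512]
wrist_force: [1.2, -0.3, -0.2]
opening: 0.0411
grip_force: 0.0
```

{"method": "apply_moves", "body": {
  "offset": [
    [0.5,0.22,0],
    [1,0.45,0]
  ],
  "twist": [
    [0,0,0],
    [0,0,0]
  ],
  "grip": [0.1,0.1]
}}

```text
time_s: 2.62
position: [0.5069, -0.0756, 0.4047]
eef_rot: [-3.141, 0.001, 1.513]
wrist_force: [0.6, -0.2, 0.3]
opening: 0.0412
grip_force: 0.0
```

{"method": "apply_moves", "body": {
  "offset": [
    [0.5,0.22,0],
    [1,0.45,0]
  ],
  "twist": [
    [0,0,0],
    [0,0,0]
  ],
  "grip": [0.1,0.1]
}}

```text
time_s: 2.88
position: [0.5475, 0.0021, 0.4045]
eef_rot: [-3.141, 0.001, 1.513]
wrist_force: [0.3, -0.0, 0.3]
opening: 0.0413
grip_force: 0.0
```

{"method": "apply_moves", "body": {
  "offset": [
    [0.5,0.22,0.3],
    [1,0.45,0.8],
    [1,0.45,0.8],
    [1,0.45,0.8]
  ],
  "twist": [
    [0,0,0],
    [0,0,0],
    [0,0,0],
    [0,0,0]
  ],
  "grip": [0.1,0.1,0.1,0.1]
}}

```text
time_s: 3.38
position: [0.5875, 0.0792, 0.3404]
eef_rot: [-3.141, 0.001, 1.515]
wrist_force: [0.0, -0.2, 1.7]
opening: 0.0413
grip_force: 0.0
```

```bash
cat > st.py <<'E'
from h import *
c=np.array([598.2,117.2]);a=np.radians(86.83);y=np.array([np.cos(a),np.sin(a)]);x=np.array([y[1],-y[0]])
s=read_state();d=np.array(s["position"][:2])*1000-c;print("tcp local",d@x,d@y,"z",s["position"][2],s["eef_rot"],s["wrist_force"],s["time_s"])
im=capture("top");br,al,_,_=masks(im)
for n,m in(("br",br),("al",al)):
    r=rect("top",m,.066);d=r[0]-c;print(n,"local",d@x,d@y,"size",r[1],"ang",r[2]-86.83)
import sys
cv2.imwrite(f"pics/{sys.argv[1]}.png",cv2.resize(im[120:240,225:465],None,fx=3,fy=3)[:,:,::-1])
E
python3 st.py a1
```

```text
tcp local -8.605765217587594 -38.51484437494152 z 0.3403711999983073 [-3.14066840e+00  7.98747230e-04  1.51461725e+00] [ 0.03614416 -0.20976209  1.68272457] 3.375
br local -2.5147325504189113 -108.30478345945697 size [101.6  94.7] ang -0.9997387695312483
al local -2.8382955681750603 107.30724149966616 size [139.4  93.5] ang -1.4724865722656233
```

View pics/a1.png

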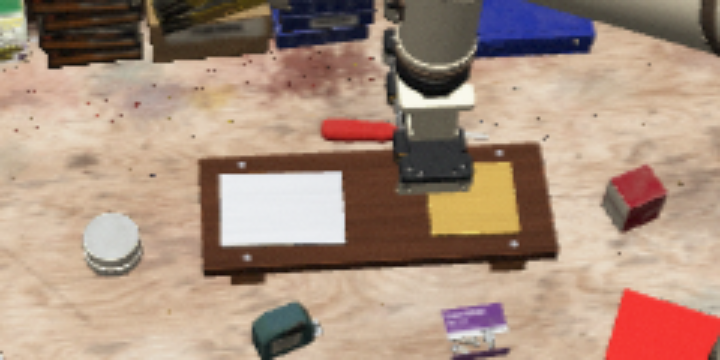

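The view shows the gripper above the step near (435,165), with the blanks still in place. I'll shift to the middle of the gap and lower the gripper.

{"method": "apply_moves", "body": {
  "offset": [
    [0.35,0.075,0.1],
    [0.35,0.075,0.6],
    [0.35,0.075,0.6]
  ],
  "twist": [
    [0,0,0],
    [0,0,0],
    [0,0,0]
  ],
  "grip": [0.1,0.1,0.1]
}}

```text
time_s: 3.8
position: [0.5941, 0.1053, 0.2914]
eef_rot: [-3.138, 0.003, 1.513]
wrist_force: [0.4, -0.0, 0.1]
opening: 0.0417
grip_force: 0.0
```

{"method": "apply_moves", "body": {
  "offset": [
    [0,0,0.3],
    [0,0,0.5],
    [0,0,0.57],
    [0,0,0.63],
    [0,0,0.63]
  ],
  "twist": [
    [0,0,0],
    [0,0,0],
    [0,0,0],
    [0,0,0],
    [0,0,0]
  ],
  "grip": [0.1,0.1,0.1,0.1,0.1]
}}

```text
time_s: 4.42
position: [0.595, 0.1078, 0.2426]
eef_rot: [3.141, -0.0, 1.515]
wrist_force: [0.6, 0.8, 0.6]
opening: 0.0413
grip_force: 0.0
```

```bash
python3 st.py a2
```

```text
tcp local -2.627063341498482 -9.570566193751839 z 0.2426190055173424 [ 3.14127257e+00 -2.97262066e-06  1.51510446e+00] [0.60921603 0.79889359 0.59378403] 4.425
br local -1.92671038018678 -108.0719102593772 size [101.5  94.1] ang -2.1426602172851545
al local -2.843825439675413 107.40708848520498 size [139.5  93.5] ang -1.4724865722656233
```

View pics/a2.png

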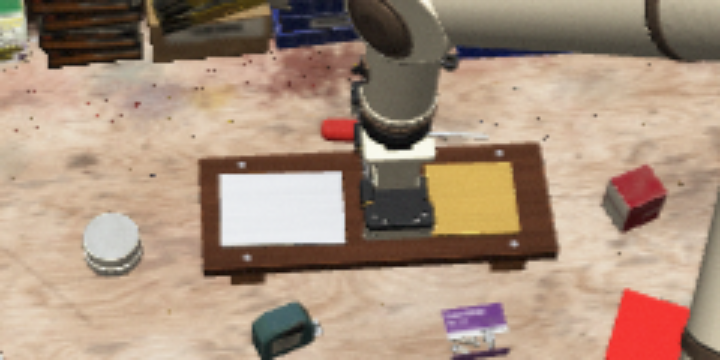

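The view shows the fingers in the gap at about (398,215), with neither blank touched. Next I'll lower 2 mm and push the brass in −y.

{"method": "apply_moves", "body": {
  "offset": [
    [0,0,0.02],
    [-0.15,0,0.025],
    [-0.3,0,0.025],
    [-0.4,0,0.025]
  ],
  "twist": [
    [0,0,0],
    [0,0,0],
    [0,0,0],
    [0,0,0]
  ],
  "grip": [0.1,0.1,0.1,0.1]
}}

```text
time_s: 4.97
position: [0.5932, 0.0741, 0.2402]
eef_rot: [-3.141, 0.001, 1.514]
wrist_force: [0.7, -0.9, 0.1]
opening: 0.0413
grip_force: 0.0
```

{"method": "apply_moves", "body": {
  "offset": [
    [-0.1,0,0],
    [-0.2,0,0],
    [-0.3,0,0],
    [-0.4,0,0],
    [-0.5,0,0],
    [-0.6,0,0],
    [-0.68,0,0],
    [-0.75,0,0],
    [-0.8,0,0],
    [-0.8,0,0]
  ],
  "twist": [
    [0,0,0],
    [0,0,0],
    [0,0,0],
    [0,0,0],
    [0,0,0],
    [0,0,0],
    [0,0,0],
    [0,0,0],
    [0,0,0],
    [0,0,0]
  ],
  "grip": [0.1,0.1,0.1,0.1,0.1,0.1,0.1,0.1,0.1,0.1]
}}

```text
time_s: 6.22
position: [0.5896, 0.0112, 0.2403]
eef_rot: [-3.142, 0.001, 1.515]
wrist_force: [0.2, 0.5, -0.4]
opening: 0.0411
grip_force: 0.2
```

```bash
python3 st.py a3
```

```text
tcp local -2.720589302164715 -106.26490623421613 z 0.2403408537347875 [-3.14154566e+00  9.19331545e-04  1.51459917e+00] [ 0.22151859  0.52474874 -0.40839333] 6.225
br local -1.7298751000696702 -189.38544699141525 size [94.4 54.8] ang -91.10299499511719
al local -2.849355311175765 107.5069354707438 size [139.6  93.6] ang -1.4724865722656233
```

View pics/a3.png

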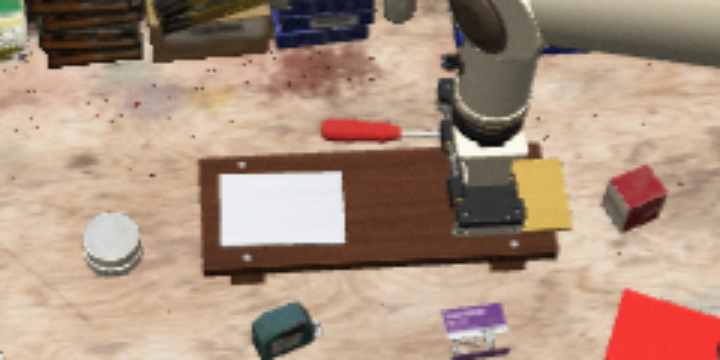

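The view shows the brass now overhanging the right end, with its outer edge at (570,195), and the centre works out to y ≈ −166 mm. I'll push about 17 mm further and back off.

{"method": "apply_moves", "body": {
  "offset": [
    [-0.08,0,0],
    [-0.15,0,0],
    [-0.21,0,0],
    [-0.21,0,0],
    [-0.1,0,0],
    [0.2,0,0],
    [0.7,0,0],
    [1,0,0]
  ],
  "twist": [
    [0,0,0],
    [0,0,0],
    [0,0,0],
    [0,0,0],
    [0,0,0],
    [0,0,0],
    [0,0,0],
    [0,0,0]
  ],
  "grip": [0.1,0.1,0.1,0.1,0.1,0.1,0.1,0.1]
}}

```text
time_s: 7.28
position: [0.5938, 0.0944, 0.2406]
eef_rot: [3.141, -0.001, 1.517]
wrist_force: [-0.1, 0.4, -0.2]
opening: 0.0414
grip_force: 0.0
```

```bash
python3 st.py a4
```

```text
tcp local -3.154195290800283 -22.992122547874704 z 0.2405580286911548 [ 3.14138670e+00 -6.70919014e-04  1.51710203e+00] [-0.10200702  0.36059431 -0.17001709] 7.275
br local -1.850913676012439 -183.58326208716292 size [102.3  93.4] ang -3.421300964355467
al local -2.743978454136569 107.41261835670534 size [139.5  93.5] ang -1.4148999023437483
```

Brass is at y = −183.6 mm and lined up. Now the aluminium.

{"method": "apply_moves", "body": {
  "offset": [
    [0.2,0,0],
    [0.4,0,0],
    [0.55,0,0],
    [0.62,0,0]
  ],
  "twist": [
    [0,0,0],
    [0,0,0],
    [0,0,0],
    [0,0,0]
  ],
  "grip": [0.1,0.1,0.1,0.1]
}}

```text
time_s: 7.82
position: [0.5968, 0.1423, 0.2404]
eef_rot: [3.142, -0.0, 1.516]
wrist_force: [0.4, -0.8, -0.2]
opening: 0.0413
grip_force: 0.0
```

{"method": "apply_moves", "body": {
  "offset": [
    [0.1,0,0],
    [0.2,0,0],
    [0.3,0,0],
    [0.4,0,0],
    [0.5,0,0],
    [0.6,0,0],
    [0.68,0,0],
    [0.75,0,0],
    [0.8,0,0],
    [0.8,0,0]
  ],
  "twist": [
    [0,0,0],
    [0,0,0],
    [0,0,0],
    [0,0,0],
    [0,0,0],
    [0,0,0],
    [0,0,0],
    [0,0,0],
    [0,0,0],
    [0,0,0]
  ],
  "grip": [0.1,0.1,0.1,0.1,0.1,0.1,0.1,0.1,0.1,0.1]
}}

```text
time_s: 9.07
position: [0.6003, 0.2058, 0.2405]
eef_rot: [3.141, -0.001, 1.516]
wrist_force: [-0.0, 0.6, -0.5]
opening: 0.041
grip_force: 0.0
```

```bash
python3 st.py a5
```

```text
tcp local -2.7800259567895615 88.62875395033993 z 0.24046313705149416 [ 3.14134209e+00 -6.74916588e-04  1.51568138e+00] [-0.03396124  0.61007306 -0.4779833 ] 9.075
br local -1.4515257338571759 -183.5611426011615 size [99.8 94.5] ang -0.32491119384765454
al local -5.57740024996027 178.46465366131116 size [120.2  95. ] ang -1.4789562988281233
```

View pics/a5.png

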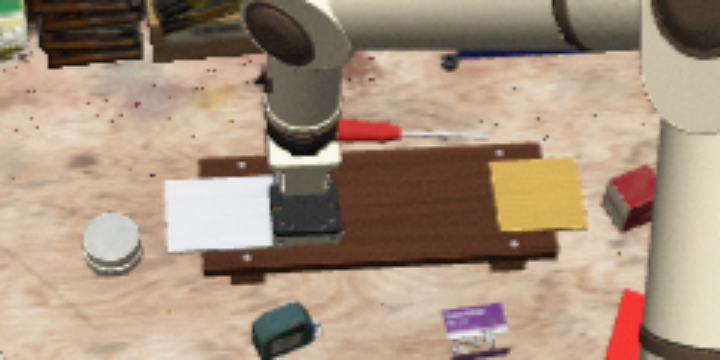

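The view shows the aluminium overhanging the left end, with its outer edge at (166,215), so its centre is at y ≈ 168.6 mm. I'll push 8 mm more, back off and lift.

{"method": "apply_moves", "body": {
  "offset": [
    [0.05,0,0],
    [0.1,0,0],
    [0.1,0,0],
    [0,0,0],
    [-0.3,0,0],
    [-0.4,0,0],
    [-0.4,0,-0.5],
    [-0.4,0,-1],
    [-0.4,0,-1]
  ],
  "twist": [
    [0,0,0],
    [0,0,0],
    [0,0,0],
    [0,0,0],
    [0,0,0],
    [0,0,0],
    [0,0,0],
    [0,0,0],
    [0,0,0]
  ],
  "grip": [0.1,0.1,0.1,0.1,0.1,0.1,0.1,0.1,0.1]
}}

```text
time_s: 10.25
position: [0.5997, 0.1744, 0.3241]
eef_rot: [3.135, -0.003, 1.515]
wrist_force: [1.0, -0.8, -0.7]
opening: 0.0416
grip_force: 0.0
```

```bash
python3 st.py a6
```

```text
tcp local -1.6229619018096115 57.20235191710909 z 0.32412673011911974 [ 3.13525803e+00 -2.71995734e-03  1.51510972e+00] [ 0.99803418 -0.76341213 -0.71735527] 10.25
br local -1.6125106044323936 -184.27113124293396 size [99.7 93.9] ang -1.731054382324217
al local -5.178321606337502 176.68399753611342 size [139.1  94.3] ang -0.24518402099609204
```

View pics/a6.png

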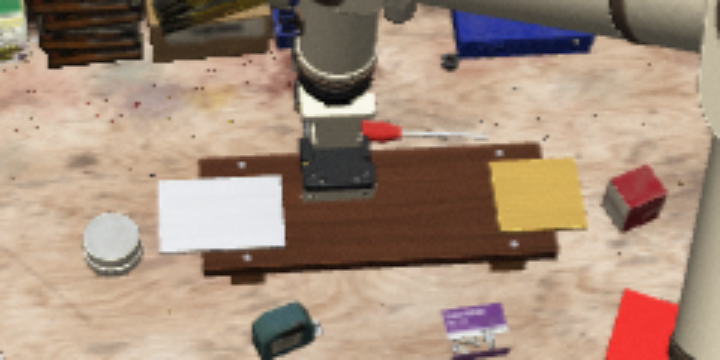

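The view shows both blanks flat and overhanging their ends, aluminium at (222,215) and brass at (537,195). The gripper is clear and nothing else has moved.

```bash
python3 -c "from workcell import hand_in; print(hand_in())"
```

```text
the job is handed in; nothing more can be done
None
```

I pushed both blanks out and handed the job in at about 10 s: by the cameras the brass overhangs its end of the step by about 34 mm and the aluminium by about 47 mm, both flat and lined up, with nothing else visibly moved; the hand-in gave no verdict.

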